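# Set and lock the specimen lift, pile the boards, hang the lamp

### The arm

A 7-joint arm with a two-finger parallel gripper is mounted at the origin on the work surface. World frame = base frame: x ahead of the robot, y to its left, z up, the work surface at z = 0. Lengths are in m, angles in rad, forces in N, time in s.
With the tool pointing down it reaches from about 0.425 to 0.925 m from the base axis. Payload 6.8 kg.
Tool frame: the origin (TCP) lies where the fingers leave the gripper's body, on its centre line; the fingertips stand 73 mm ahead of it and the grasp point (between the pads) lies 54 mm ahead of it; z points along the fingers, y is the line along which they close (so a half turn about z gives the same grasp; the last joint's range is limited). The gripper opens to 85 mm and grips with 20 to 120 N. Pads are 22 mm wide; open, the fingers measure 114 mm over their backs; the gripper's body (76 mm by 85 mm) begins 54 mm behind the grasp point. The pads swing forward as they close: fully open they stand 13 mm farther back than shut.
Start: joints at [1.003, 0.477, 0.022, 1.555, -0.011, 1.109, -0.083], TCP at [0.3, -0.605, 0.304] pointing down, gripper open.
Joint ranges: [-2.96, 2.96], [-0.34, 2.1], [-1.41, 1.46], [0.24, 2.44], [-1.37, 4.51], [0.17, 1.92], [-2.96, 2.96]. Speed limits (rad/s): [2.39, 2.39, 3.14, 3.14, 3.14, 3.14, 3.14].

### API

Orientations are given as a rotation vector (axis times angle).
In Python, from bench import r, grab_frame, camera_info gives the robot as it stands.
- The arm moves only by the shell command python3 -m pendant 'ROWS' [OPENING] [FORCE]. ROWS is rows parted by semicolons, their numbers by spaces, 1 to 5 of them, each of 6 numbers: dx, dy, dz in m, then a rotation vector rx, ry, rz in rad; each row is the pose to reach, as a shift and turn from the pose commanded when the command began, along the tool's axes at that moment; what a row does not reach only later rows make up. A row lasts 1/10 s, in which the tool goes at most 0.05 m and 0.15 rad, less where a joint would pass 70% of its speed; a pose out of reach is approached as far as the arm can. OPENING is the finger opening in m, set as the command begins (- or left out keeps the last). The fingers move at their own pace and stop on an object; FORCE is the grip in N (left out, the last holds). Time passes only in rows, so rows that do not move let the fingers close. It prints the time, the measured TCP pose, the force, the opening and the grip force at its end.
- r.get_obs(): the state, without advancing time (a new reading comes with each control period).
- grab_frame(name): name is "scene" or "side" or "wrist"; returns (picture, depth): 420x560x3 uint8, blue, green, red; 420x560 float32, m along the optical axis (not along the pixel's ray), 0 where there is no reading.
- camera_info(name): a dict with "camera_matrix" (3x3 intrinsics, pixels), "k1" (the pictures are not rectified: a ray, as slopes to the right and down, at radius r is drawn at 1 + k1 r^2 times it, then the intrinsics apply), "R" (3x3) and "t" (3): a world point X has camera coordinates R X + t. Camera axes: x right, y down, z forward; pixel columns grow to the right and rows downward; lengths in m; the calibration is good to about 2 mm. A picture is of the moment at which its call begins: read the wrist's pose just before it. camera_info takes no time and is no camera call; for the wrist camera it gives the pose at the moment of the call.
- r.hand_in(): hands the job in; it is judged then, once.
The state is a dict: "clock": time; "joints": joint angles; "qvel": joint speeds; "tau": joint torques, N m; "tcp_pos": TCP position; "orientation": TCP orientation; "contact_force": force on the tool from outside, world axes, zero at the start; "moment": the same for the moment, N m; "grip_width": finger opening in m; "gripper_force": force on a finger pad.
Only numpy, scipy, OpenCV 4.12 (cv2) and the standard library are available. Lean on these libraries where they do the work, as an engineer would, in place of code of your own. Each camera call takes 0.05 s, during which the arm holds its last target. There are 200 camera calls.

### The job

Get the bone-photography lift ready: loosen its lock ring well past halfway (red tab, counterclockwise), only then turn the adjuster clockwise until the white pointer meets the orange clip, and turn the lock ring fully tight again with the pointer still there. Then pile all the white specimen boards lying about squarely on the yellow stage, each with its grey strip along the stage's long side (so the grip notches open over the stage's two long edges) and the edges in line. Finally hang the headband lamp upright over the bar of the rail, a leg on each side, and leave the bones and other desk things where they are.

Things in the scene. Friction and masses are not known exactly. Their poses are not given: they have to be found in the camera images.
- board1: white specimen board, 110 mm (its x) by 110 mm (its y) by 14 mm thick (z), 140 g, grey strip along x on its upper face; a 40 mm wide, 29 mm deep notch in the middle of each of the two sides that face its +y and -y leaves a 52 mm wide waist (across y) to grip. Origin: centre of its underside. May be absent (None from the start)
- board2: white specimen board, 110 mm (its x) by 110 mm (its y) by 14 mm thick (z), 140 g, grey strip along x on its upper face; a 40 mm wide, 29 mm deep notch in the middle of each of the two sides that face its +y and -y leaves a 52 mm wide waist (across y) to grip. Origin: centre of its underside. May be absent (None from the start)
- board3: white specimen board, 110 mm (its x) by 110 mm (its y) by 14 mm thick (z), 140 g, grey strip along x on its upper face; a 40 mm wide, 29 mm deep notch in the middle of each of the two sides that face its +y and -y leaves a 52 mm wide waist (across y) to grip. Origin: centre of its underside. May be absent (None from the start)
- board4: white specimen board, 110 mm (its x) by 110 mm (its y) by 14 mm thick (z), 140 g, grey strip along x on its upper face; a 40 mm wide, 29 mm deep notch in the middle of each of the two sides that face its +y and -y leaves a 52 mm wide waist (across y) to grip. Origin: centre of its underside. May be absent (None from the start)
- stage_top (a point): centre of the upper face of the yellow lift stage, a 112 mm (x) by 126 mm (y) plate 10 mm thick on the grey base of the lift, its top about 44 mm above the table at the adjuster's zero and rising 3 mm per rad of adjuster turn; the adjuster is 220 mm away along its +y. The boards go on with their x (the grey strip) along its y, notches at its long edges
- lock_ring (a joint): angle of the brass lock ring under the dial (rad): 0 is tight against its stop, it loosens counterclockwise seen from above up to 1.4; it turns with about 0.12 N m of friction and stays where left. Loose means past 0.9
- lock_tab (a point): middle of the top of the red upright tab of the lock ring, 87 mm from the ring's axis; x points radially outward from the axis. The tab is 30 mm long radially, 14 mm thick, and reaches from this top to 50 mm below it (top 78 mm above the table); a bar of the same thickness joins it to the ring at its lower end
- adjuster (a joint): angle of the adjuster knob (rad), grows clockwise seen from above, 0 to 3.0; friction about 0.2 N m, stays where left. The lock does not hold it mechanically
- adjuster_grip (a point): middle of the top of the adjuster's aluminium bar grip, on the axis shared by adjuster and lock ring, 88 mm above the table. The bar is 56 mm long (along the point's x), 16 mm thick, 34 mm high; under it a 6 mm disc and a fixed black dial of 56 mm radius, top 50 mm above the table
- pointer_tip (a point): tip of the white pointer at one end of the adjuster's bar, 45 mm from the axis (x points outward)
- mark_tip (a point): inner end of the fixed orange clip on the dial, 46 mm from the adjuster's axis, at the angle where the white pointer belongs (x points outward); it is a clockwise turn of 0.9 to 2.3 rad away at the start. The clip is 4 mm high
- headset: headband lamp: black arch standing on two rubber temple pads, blue lamp block on top. Arch in its own xz plane, 134 mm across (x), band 28 mm wide (y), underside of the crown 115 mm and top of the block 147 mm above the feet; block 40 mm (x) by 26 mm (y) by 26 mm high; 98 mm free between the pads. 160 g. Origin: centre between the undersides of the pads
- crown (a point): middle of the underside of the headset's crown, 115 mm above its feet
- rail: steel rail, fixed: round bar of 16 mm diameter along its own y, 220 mm between posts, axis 150 mm above the table. Origin on the table below the middle of the bar
- rail_mid (a point): middle of the bar's axis, same axes as the rail
- long_bone: 190 mm long bone lying loose, bystander. Origin: middle of its underside
- small_bone: 75 mm bone lying loose, 24 mm high, bystander
- toe_bone: 65 mm bone lying loose, 22 mm high, bystander
- caliper: digital caliper lying loose, 150 mm long, 12 mm high, bystander
- mouse: black computer mouse, 100 mm, bystander
- mug: white mug, 90 mm high, 80 mm across, bystander
- gel: green bottle, 130 mm high, 56 mm across, bystander
There are look-alikes about, which are no part of the job. Of the things that look like the headset, the largest one is meant.

How it is judged:
By the outcome, as a careful person would: the job done as asked, in the order asked, and still so for the second after the job is handed in, with the robot touching nothing.
Of board1, board2, board3, board4 only 2 to 4 are there at a start; the rules pass over those that are not, and their reading is None.
At some moment in a run one of board1, board2, board3, board4 may be knocked a few centimetres aside while the robot is not near it.
It also fails if it takes over 210 s, if anything falls off the work surface, if the arm or the gripper's body presses on something with over 40 N, if the wrist force passes 120 N, or if a joint passes its speed limit or range.

## Working session

There is one attempt and no reset: what is moved stays moved. The work goes in short steps, Python scripts to look and compute and a shell command to move; the robot and the scene stay as the last step left them, time stands still between calls to the robot, and variables do not carry over. Pictures are saved under pics/ and viewed, at most 14 in all, crops included, and the job is handed in when it is done.

```bash
ls; mkdir -p pics
cat > h.py <<'E'
import numpy as np, cv2
from scipy.spatial.transform import Rotation as R
from bench import r, grab_frame, camera_info
def cam(n):
    c=camera_info(n); return np.array(c["camera_matrix"]),c["k1"],np.array(c["R"]),np.array(c["t"])
def rays(n,uv,c=None):
    K,k1,Rm,t=c or cam(n)
    p=cv2.undistortPoints(np.array(uv,float).reshape(-1,1,2),K,np.array([k1,0,0,0.])).reshape(-1,2)
    d=np.c_[p,np.ones(len(p))]@Rm
    return -Rm.T@t,d
def onplane(n,uv,z,c=None):
    o,d=rays(n,uv,c); return o+d*((z-o[2])/d[:,2:3])
def cloud(n,depth,c=None):
    v,u=np.mgrid[0:420,0:560]; o,d=rays(n,np.c_[u.ravel(),v.ravel()],c)
    return (o+d*depth.reshape(-1,1)).reshape(420,560,3)
def proj(n,X,c=None):
    K,k1,Rm,t=c or cam(n)
    p,_=cv2.projectPoints(np.array(X,float).reshape(-1,1,3),cv2.Rodrigues(Rm)[0],t.reshape(3,1),K,np.array([k1,0,0,0.]))
    return p.reshape(-1,2)
def snap(n):
    c=cam(n); im,d=grab_frame(n); return im,d,c
def go(X,yaw=None):
    """shift in tool axes from current TCP to world TCP X ; yaw= desired world angle of tool y line"""
    o=r.get_obs(); Rm=R.from_rotvec(o["orientation"]).as_matrix()
    s=Rm.T@(np.array(X)-o["tcp_pos"]); out=s.round(4)
    y=np.arctan2(Rm[1,1],Rm[0,1])
    w=None
    if yaw is not None:
        w=-((yaw-y+np.pi/2)%np.pi-np.pi/2)
    print("shift",out,"rz",w,"j7",o["joints"][6],"yawy",y)
E
python3 - <<'E'
from h import *
o=r.get_obs(); print(o)
for n in ("scene","side","wrist"):
    im,d,c=snap(n); cv2.imwrite(f"pics/{n}0.png",im); np.savez(f"pics/{n}0.npz",im=im,d=d)
    print(n,-c[2].T@c[3],c[0][0,0],c[1])
E
```

```text
pics
{'clock': 0.0, 'joints': array([ 1.00291172,  0.47783555,  0.02232386,  1.55647194, -0.01150396,
        1.1093114 , -0.08308439]), 'qvel': array([-0.00101579,  0.00028028,  0.00012855, -0.00016173,  0.00160153,
        0.00159107, -0.00076107]), 'tau': array([ 2.31116601e-04, -5.96451795e+01,  1.60783231e+00, -2.81192654e+01,
        1.24570553e-02,  9.45960899e-03,  3.03198567e-05]), 'tcp_pos': array([ 0.29932851, -0.60447456,  0.30289287]), 'orientation': array([-3.05715643e+00, -7.15545151e-01,  8.79273999e-04]), 'contact_force': array([-0.78118114, -0.06010438,  0.21480062]), 'moment': array([ 0.01048266, -0.03563287,  0.04008938]), 'gripper_force': 0.0, 'grip_width': 0.08517558279375552}
scene [1.28080064 0.40419777 0.7784746 ] 389.83766654482815 0.02527506092507554
side [0.3715155  0.80937317 0.89655355] 399.3181668635468 -0.09487991285071004
wrist [ 0.37370915 -0.56807163  0.3733101 ] 326.069416507389 -0.015925770737501344
```

View pics/scene0.png

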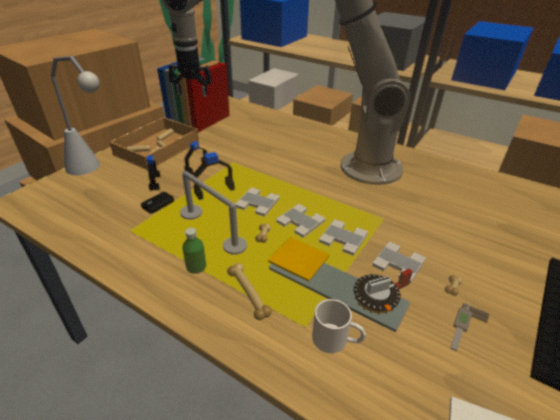

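View pics/side0.png

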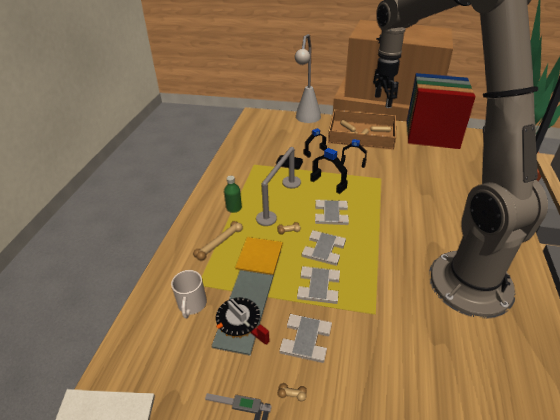

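Four white boards with grey strips lie in a row (side px (332,211), (323,247), (319,284), (306,337)). The first looks smaller. The stage is at (259,255), the dial at (238,315) with the red tab at (261,332), the rail from (291,180) to (266,218), and three headset-like arches around (329,170). I'll measure next.

```bash
cat > m1.py <<'E'
from h import *
import sys
tag=sys.argv[1] if len(sys.argv)>1 else "0"
C={}
for n in ("scene","side"):
    f=np.load(f"pics/{n}{tag}.npz"); im,d=f["im"],f["d"]; P=cloud(n,d); hsv=cv2.cvtColor(im,cv2.COLOR_BGR2HSV)
    ok=(d>0)&(P[...,0]>.2)&(P[...,0]<1)&(abs(P[...,1])<.75)
    def comps(m,name,amin=25):
        k,l,s,c=cv2.connectedComponentsWithStats((m&ok).astype(np.uint8))
        for i in range(1,k):
            if s[i,4]<amin: continue
            q=P[l==i]; 
            rect=cv2.minAreaRect(q[:,:2].astype(np.float32)) 
            print(n,name,"px",c[i].round(),"n",s[i,4],"med",np.median(q,0).round(3),"z5-95",np.percentile(q[:,2],[5,95]).round(3),"rect",np.round(rect[0],3),np.round(rect[1],3),round(rect[2],1))
    h,s,v=hsv[...,0],hsv[...,1],hsv[...,2]
    comps((s<60)&(v>110)&(P[...,2]>.006)&(P[...,2]<.1),"white/grey")
    comps((h>15)&(h<22)&(s>200)&(v>150)&(P[...,2]>.02),"orange")
    comps(((h<5)|(h>174))&(s>150)&(P[...,2]>.02),"red",8)
    comps((h>100)&(h<125)&(s>120)&(P[...,2]>.05),"blue",8)
    comps((v<70)&(P[...,2]>.02)&(P[...,2]<.2)&(P[...,0]>.4),"black",40)
E
python3 m1.py
```

```text
scene white/grey px [257. 201.] n 495 med [ 0.439 -0.221  0.016] z5-95 [0.013 0.018] rect [ 0.435 -0.222] [0.109 0.108] 6.4
scene white/grey px [191. 212.] n 157 med [ 0.607 -0.361  0.011] z5-95 [0.009 0.015] rect [ 0.604 -0.365] [0.058 0.061] 50.4
scene white/grey px [301. 220.] n 598 med [ 0.443 -0.049  0.016] z5-95 [0.013 0.018] rect [ 0.439 -0.054] [0.11  0.108] 80.0
scene white/grey px [344. 236.] n 686 med [0.437 0.096 0.016] z5-95 [0.013 0.018] rect [0.434 0.092] [0.11  0.107] 2.9
scene white/grey px [235. 246.] n 209 med [ 0.652 -0.147  0.011] z5-95 [0.009 0.014] rect [ 0.647 -0.152] [0.06  0.062] 44.1
scene white/grey px [398. 259.] n 755 med [0.439 0.256 0.016] z5-95 [0.013 0.018] rect [0.441 0.264] [0.11 0.11] 88.9
scene white/grey px [344. 303.] n 2217 med [0.65  0.193 0.014] z5-95 [0.011 0.091] rect [0.63  0.183] [0.312 0.267] 57.1
scene white/grey px [379. 282.] n 83 med [0.62  0.264 0.089] z5-95 [0.086 0.091] rect [0.616 0.263] [0.017 0.052] 56.5
scene white/grey px [381. 294.] n 154 med [0.625 0.278 0.058] z5-95 [0.055 0.06 ] rect [0.625 0.278] [0.023 0.055] 53.5
scen
[... 3680 characters left out ...]
side black px [332. 168.] n 411 med [ 0.429 -0.378  0.07 ] z5-95 [0.024 0.12 ] rect [ 0.429 -0.45 ] [0.203 0.132] 63.0
side black px [287. 161.] n 47 med [ 0.632 -0.458  0.028] z5-95 [0.022 0.15 ] rect [ 0.622 -0.381] [0.025 0.239] 10.4
side black px [297. 161.] n 60 med [ 0.596 -0.479  0.025] z5-95 [0.02  0.029] rect [ 0.596 -0.483] [0.028 0.062] 10.6
side black px [233. 201.] n 202 med [ 0.759 -0.166  0.049] z5-95 [0.024 0.075] rect [ 0.76  -0.172] [0.052 0.022] 26.1
side black px [238. 318.] n 778 med [0.607 0.275 0.05 ] z5-95 [0.047 0.053] rect [0.614 0.264] [0.109 0.11 ] 31.0
side black px [261. 336.] n 57 med [0.54  0.313 0.053] z5-95 [0.036 0.071] rect [0.542 0.311] [0.003 0.026] 59.6
```

Run:
```python
from h import *
a=cv2.imread("pics/scene0.png")[130:380,130:490]; b=cv2.imread("pics/side0.png")[110:360,190:400]
cv2.imwrite("pics/c1.png",cv2.resize(a,None,fx=2.2,fy=2.2,interpolation=cv2.INTER_CUBIC)); cv2.imwrite("pics/c2.png",cv2.resize(b,None,fx=2.4,fy=2.4,interpolation=cv2.INTER_CUBIC))
```

```text
(no output)
```

View pics/c1.png

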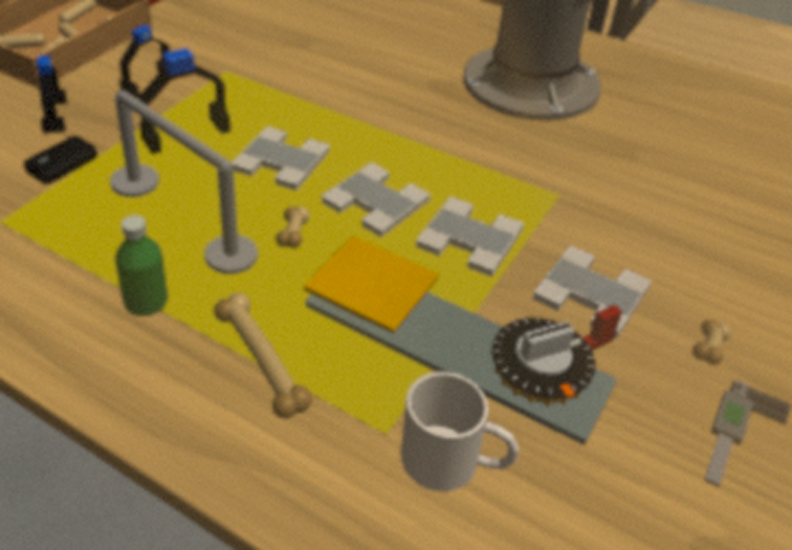

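The crop confirms four boards, the dial with its red tab and orange clip, the rail, and the arches, of which the middle one (blue at (178,62)) is the largest. Sizes and heights agree with the given ones, so I'm moving over the tab now.

Run:
```python
from h import *
for n in ("scene","side"):
    f=np.load(f"pics/{n}0.npz"); im,d=f["im"],f["d"]; P=cloud(n,d); hsv=cv2.cvtColor(im,cv2.COLOR_BGR2HSV)
    h,s,v=hsv[...,0].astype(int),hsv[...,1],hsv[...,2]
    m=((h<6)|(h>172))&(s>120)&(P[...,2]>.02)&(P[...,2]<.1)&(P[...,1]>.15)&(P[...,0]>.3)
    q=P[m]; print(n,m.sum(),q.mean(0).round(3), q[q[:,2]>.074].mean(0).round(4))
    # board strips
    for c in ((.434,-.222),(.437,-.054),(.432,.092),(.440,.265)):
        near=(np.hypot(P[...,0]-c[0],P[...,1]-c[1])<.05)&(P[...,2]>.008)&(P[...,2]<.03)
        g=near&(v<np.percentile(v[near],45))
        q=P[near][:,:2]-c; gg=P[g][:,:2]; gg=gg-gg.mean(0); w,V=np.linalg.eigh(gg.T@gg/len(gg)); print(c,near.sum(),"strip dir",np.degrees(np.arctan2(V[1,1],V[0,1])).round(1),np.sqrt(w).round(3))
go((.539,.3075,.30),np.radians(60))
print(cam("wrist")[2].round(3))
```

```text
scene 27 [0.541 0.317 0.074] [0.5387 0.3065 0.0793]
(0.434, -0.222) 344 strip dir 96.5 [0.012 0.026]
(0.437, -0.054) 407 strip dir 79.3 [0.012 0.025]
(0.432, 0.092) 470 strip dir 91.5 [0.012 0.026]
(0.44, 0.265) 554 strip dir 89.2 [0.012 0.026]
side 205 [0.541 0.308 0.058] [0.5371 0.3076 0.0768]
(0.434, -0.222) 362 strip dir 97.8 [0.012 0.03 ]
(0.437, -0.054) 474 strip dir 82.0 [0.014 0.029]
(0.432, 0.092) 623 strip dir 91.5 [0.012 0.03 ]
(0.44, 0.265) 880 strip dir 87.4 [0.013 0.03 ]
shift [ 0.6195 -0.711   0.0041] rz 0.9834470471229881 j7 -0.08308605470483028 yawy -1.1109480552702076
[[ 0.444 -0.896 -0.001]
 [-0.849 -0.421  0.319]
 [-0.286 -0.141 -0.948]]
```

```bash
for i in 1 2 3 4; do python3 -m pendant '0.155 -0.178 0 0 0 0;0.155 -0.178 0 0 0 0;0.155 -0.178 0 0 0 0;0.155 -0.178 0 0 0 0;0.155 -0.178 0 0 0 0'|tail -2; done
python3 -m pendant '0 0 0 0 0 0.15;0 0 0 0 0 0.3;0 0 0 0 0 0.45;0 0 0 0 0 0.6;0 0 0 0 0 0.65' -
python3 -m pendant '0 0 0 0 0 0.15;0 0 0 0 0 0.33;0 0 0 0 0 0.33' 0.04
python3 - <<'E'
from h import *
print(r.get_obs()["joints"].round(2))
go((.539,.3075,.30),np.radians(60))
im,d,c=snap("wrist"); cv2.imwrite("pics/w1.png",im); np.savez("pics/w1.npz",im=im,d=d,C=np.array(c,dtype=object))
E
```

```text
grip_width: 0.0853
gripper_force: 0.0
grip_width: 0.0855
gripper_force: 0.0
grip_width: 0.0854
gripper_force: 0.0
grip_width: 0.0852
gripper_force: 0.0
clock: 2.65
tcp_pos: [0.5391, 0.3082, 0.3036]
orientation: [3.126, -0.306, -0.001]
contact_force: [-0.7, -0.5, -0.2]
grip_width: 0.0859
gripper_force: 0.0
clock: 2.95
tcp_pos: [0.539, 0.3082, 0.3036]
orientation: [3.034, -0.812, -0.0]
contact_force: [-0.2, 0.7, -0.1]
grip_width: 0.0443
gripper_force: 0.0
[-0.39  0.41 -0.3   1.67  0.13  1.08 -2.83]
shift [0.0003 0.0006 0.0036] rz 0.0008966509358208086 j7 -2.8271934772728935 yawy -2.093498451457375
```

View pics/w1.png

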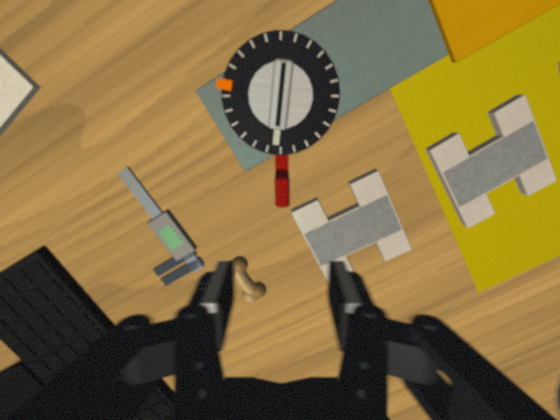

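Wrist view: dial at (281,92), red tab at (282,180), white pointer end at (277,135) and orange clip at (224,85), so the pointer needs about a quarter turn clockwise. I'll work out the geometry.

```bash
cat > dial.py <<'E'
from h import *
def dial(im,d,c,verbose=1):
    P=cloud("wrist",d,c); hsv=cv2.cvtColor(im,cv2.COLOR_BGR2HSV); h,s,v=[hsv[...,i].astype(int) for i in range(3)]
    near=np.hypot(P[...,0]-.614,P[...,1]-.264)<.115
    out={}
    m=near&(v<70)&(abs(P[...,2]-.05)<.008)
    cs,_=cv2.findContours(m.astype(np.uint8),0,2); k=max(cs,key=cv2.contourArea); k=cv2.convexHull(k)
    w=onplane("wrist",k.reshape(-1,2),.05,c)[:,:2]; (x,y),rad=cv2.minEnclosingCircle(w.astype(np.float32)); out["axis"]=(x,y); print("dial",round(x,4),round(y,4),"r",round(rad,4))
    m=near&(h>4)&(h<16)&(s>180)&(v>150)&(P[...,2]>.045)&(P[...,2]<.065)&(np.hypot(P[...,0]-x,P[...,1]-y)<.075)
    q=np.argwhere(m)[:,::-1]; w=onplane("wrist",q,.054,c); z=np.median(P[m][:,2]); rr=np.hypot(w[:,0]-x,w[:,1]-y)
    a=np.arctan2(w[:,1]-y,w[:,0]-x); out["clip"]=np.arctan2(np.sin(a).mean(),np.cos(a).mean()); print("clip ang",np.degrees(out["clip"]).round(1),"z",z.round(3),"r",rr.min().round(3),rr.max().round(3),len(q))
    m=near&((h<6)|(h>172))&(s>120)&(P[...,2]>.068)&(P[...,2]<.09)
    if m.sum():
        q=np.argwhere(m)[:,::-1]; w=onplane("wrist",q,.078,c).mean(0); out["tab"]=np.arctan2(w[1]-y,w[0]-x); print("tab",w.round(4),"z",np.median(P[m][:,2]).round(3),"r",np.hypot(w[0]-x,w[1]-y).round(4),"ang",np.degrees(out["tab"]).round(1),m.sum())
    return P,near,h,s,v,out
E
cat > w.py <<'E'
from dial import *
import sys
f=np.load(f"pics/{sys.argv[1]}.npz",allow_pickle=True); im,d,c=f["im"],f["d"],tuple(f["C"])
P,near,h,s,v,o=dial(im,d,c); x,y=o["axis"]
m=near&(abs(P[...,2]-.088)<.006); w=onplane("wrist",np.argwhere(m)[:,::-1],.088,c)
rc=cv2.minAreaRect(w[:,:2].astype(np.float32)); b=cv2.boxPoints(rc); e=[b[1]-b[0],b[2]-b[1]]; e=max(e,key=np.linalg.norm)
print("bar",rc,"dir",np.degrees(np.arctan2(e[1],e[0])))
for zz in np.unique(P[near&(P[...,2]>.06)&(P[...,2]<.1)][:,2].round(2)): pass
m=near&(s<60)&(v>150)&(P[...,2]>.05)&(P[...,2]<.095); rr=np.hypot(P[...,0]-x,P[...,1]-y); m&=(rr>.033)&(rr<.05)
q=P[m]; 
n,l,st,cc=cv2.connectedComponentsWithStats(m.astype(np.uint8))
for i in range(1,n):
    if st[i,4]>4:
        q=P[l==i]; zm=np.median(q[:,2]); w=onplane("wrist",np.argwhere(l==i)[:,::-1],zm,c)
        a=np.arctan2(w[:,1]-y,w[:,0]-x); print("white px",cc[i].round(),st[i,4],"z",zm.round(3),"r",np.hypot(*(w[:,:2]-[x,y]).T).max().round(3),"ang",np.degrees(np.arctan2(np.sin(a).mean(),np.cos(a).mean())).round(1))
E
python3 w.py w1
```

```text
dial 0.6144 0.2654 r 0.0553
clip ang 49.2 z 0.054 r 0.046 0.06 153
tab [0.5403 0.3066 0.078 ] z 0.078 r 0.0848 ang 150.9 357
bar ((0.6146823167800903, 0.26559245586395264), (0.015849299728870392, 0.05572697892785072), 54.18318557739258) dir -35.81683
white px [276. 138.] 74 z 0.056 r 0.045 ang 143.9
```

```bash
python3 -m pendant '0 0 0.05 0 0 0;0 0 0.1 0 0 0;0 0 0.15 0 0 0;0 0 0.186 0 0 0;0 0 0.186 0 0 0'
python3 -m pendant '0 0 0 0 0 0;0 0 0 0 0 0;0 0 0 0 0 0;0 0 0 0 0 0' 0.02 20
python3 -m pendant '0.001 0.013 0 0 0 -0.15;0.0039 0.0257 0 0 0 -0.3;0.0087 0.0378 0 0 0 -0.45;0.0152 0.0491 0 0 0 -0.6;0.0177 0.0527 0 0 0 -0.65'
python3 -m pendant '0.001 0.013 0 0 0 -0.15;0.0039 0.0257 0 0 0 -0.3;0.0087 0.0378 0 0 0 -0.45;0.0152 0.0491 0 0 0 -0.6;0.0177 0.0527 0 0 0 -0.65'
python3 -m pendant '0 0 0 0 0 0;0 0 0 0 0 0;0 0 0 0 0 0' 0.04
python3 - <<'E'
from h import *
o=r.get_obs(); print(o["joints"].round(2)); p=o["tcp_pos"][:2]-[.6145,.2655]; print(np.hypot(*p),np.degrees(np.arctan2(p[1],p[0])))
E
```

```text
clock: 3.5
tcp_pos: [0.5362, 0.3062, 0.1126]
orientation: [3.03, -0.801, -0.011]
contact_force: [-1.0, -0.5, 0.7]
grip_width: 0.0397
gripper_force: 0.0
clock: 3.9
tcp_pos: [0.5401, 0.3088, 0.1199]
orientation: [-3.034, 0.807, -0.004]
contact_force: [0.6, -0.6, 0.5]
grip_width: 0.02
gripper_force: 0.0
clock: 4.4
tcp_pos: [0.529, 0.2529, 0.1191]
orientation: [-3.134, -0.21, -0.003]
contact_force: [0.3, 0.8, 0.3]
grip_width: 0.02
gripper_force: 0.7
clock: 4.9
tcp_pos: [0.5543, 0.2028, 0.119]
orientation: [2.904, 1.198, 0.004]
contact_force: [0.1, 0.5, 0.9]
grip_width: 0.0199
gripper_force: 0.7
clock: 5.2
tcp_pos: [0.5526, 0.2042, 0.1183]
orientation: [2.906, 1.193, 0.001]
contact_force: [-0.2, 0.1, -0.9]
grip_width: 0.0399
gripper_force: 0.0
[-0.04  0.64 -0.57  1.87  0.48  0.77 -1.65]
0.08709529675355267 -135.2944980746158
```

```bash
python3 -m pendant '0 0 -0.05 0 0 0;0 0 -0.1 0 0 0;0 0 -0.15 0 0 0;0 0 -0.15 0 0 0;0 0 -0.15 0 0 0' 0.04 >/dev/null
python3 - <<'E'
from h import *
im,d,c=snap("wrist"); cv2.imwrite("pics/w2.png",im); np.savez("pics/w2.npz",im=im,d=d,C=np.array(c,dtype=object))
go((.6145,.2655,.135),np.radians(54.2))
E
python3 w.py w2
```

```text
shift [ 0.0877 -0.0002  0.1326] rz 1.4046148495046058 j7 -1.5276346413984503 yawy -0.7910093495042607
dial 0.6143 0.2652 r 0.0551
clip ang 49.6 z 0.054 r 0.046 0.059 221
tab [0.5543 0.2063 0.078 ] z 0.078 r 0.084 ang -135.6 462
bar ((0.6144810914993286, 0.2656725347042084), (0.015912078320980072, 0.05545893311500549), 54.20823287963867) dir -35.79176
white px [263.  33.] 5 z 0.051 r 0.05 ang 60.4
white px [294.  33.] 6 z 0.051 r 0.05 ang 30.4
white px [309.  40.] 5 z 0.052 r 0.049 ang 15.2
white px [322.  50.] 5 z 0.051 r 0.05 ang 0.1
white px [221.  96.] 5 z 0.051 r 0.05 ang 135.2
white px [233. 104.] 98 z 0.056 r 0.045 ang 144.0
```

```bash
python3 -m pendant '0.044 0 0 0 0 0;0.0877 0 0 0 0 0;0.0877 0 0 0 0 0' 0.04 20 >/dev/null
python3 -m pendant '0 0 0 0 0 -0.15;0 0 0 0 0 -0.3;0 0 0 0 0 -0.45;0 0 0 0 0 -0.6;0 0 0 0 0 -0.75' >/dev/null
python3 -m pendant '0 0 0 0 0 -0.15;0 0 0 0 0 -0.3;0 0 0 0 0 -0.45;0 0 0 0 0 -0.6;0 0 0 0 0 -0.75' >/dev/null
python3 -m pendant '0 0 0 0 0 -0.15;0 0 0 0 0 -0.237;0 0 0 0 0 -0.237;0 0 0 0 0 -0.237'
python3 - <<'E'
from h import *
go((.6145,.2655,.135),np.radians(54.2))
E
```

```text
clock: 7.45
tcp_pos: [0.6145, 0.2652, 0.2664]
orientation: [-0.968, -2.987, 0.002]
contact_force: [0.2, 0.0, -0.2]
grip_width: 0.04
gripper_force: 0.0
shift [0.     0.0005 0.1314] rz -0.0020812388463045117 j7 -0.025937347051299253 yawy 0.9438872157346222
```

```bash
python3 -m pendant '0 0 0.05 0 0 0;0 0 0.1 0 0 0;0 0 0.131 0 0 0;0 0 0.131 0 0 0' 
python3 -m pendant '0 0 0 0 0 0;0 0 0 0 0 0;0 0 0 0 0 0;0 0 0 0 0 0;0 0 0 0 0 0' 0.0 50
python3 -m pendant '0 0 0 0 0 0.12;0 0 0 0 0 0.24;0 0 0 0 0 0.36;0 0 0 0 0 0.48;0 0 0 0 0 0.6'
python3 -m pendant '0 0 0 0 0 0.12;0 0 0 0 0 0.24;0 0 0 0 0 0.36;0 0 0 0 0 0.48;0 0 0 0 0 0.6'
python3 -m pendant '0 0 0 0 0 0.12;0 0 0 0 0 0.24;0 0 0 0 0 0.36;0 0 0 0 0 0.451;0 0 0 0 0 0.451'
python3 -m pendant '0 0 0 0 0 0;0 0 0 0 0 0;0 0 0 0 0 0'
python3 - <<'E'
from h import *
go((.6145,.2655,.135),np.radians(-40.4))
E
python3 -m pendant '0 0 0 0 0 0;0 0 0 0 0 0;0 0 0 0 0 0' 0.04 >/dev/null
python3 -m pendant '0 0 -0.05 0 0 0;0 0 -0.1 0 0 0;0 0 -0.13 0 0 0;0 0 -0.13 0 0 0;0 0 -0.13 0 0 0' >/dev/null
python3 - <<'E'
from h import *
im,d,c=snap("wrist"); cv2.imwrite("pics/w3.png",im); np.savez("pics/w3.npz",im=im,d=d,C=np.array(c,dtype=object))
E
python3 w.py w3
```

```text
clock: 7.85
tcp_pos: [0.6126, 0.2634, 0.1314]
orientation: [-0.965, -2.983, 0.011]
contact_force: [-0.2, -0.7, -0.2]
grip_width: 0.0399
gripper_force: 0.0
clock: 8.35
tcp_pos: [0.6148, 0.2652, 0.139]
orientation: [0.966, 2.989, -0.001]
contact_force: [-4.6, -2.9, 1.2]
grip_width: 0.015
gripper_force: 50.0
clock: 8.85
tcp_pos: [0.6144, 0.2649, 0.139]
orientation: [1.812, 2.566, -0.003]
contact_force: [-5.9, -4.5, 1.6]
grip_width: 0.0156
gripper_force: 50.2
clock: 9.35
tcp_pos: [0.6139, 0.2649, 0.1389]
orientation: [2.488, 1.916, -0.004]
contact_force: [-7.9, -4.9, 2.8]
grip_width: 0.0149
gripper_force: 50.4
clock: 9.85
tcp_pos: [0.6135, 0.2651, 0.1389]
orientation: [2.852, 1.314, -0.004]
contact_force: [-6.9, -4.5, 4.3]
grip_width: 0.0149
gripper_force: 50.5
clock: 10.15
tcp_pos: [0.6135, 0.2651, 0.1389]
orientation: [2.851, 1.317, -0.004]
contact_force: [-8.3, -4.9, 4.3]
grip_width: 0.0149
gripper_force: 50.6
shift [0.001  0.0005 0.0039] rz -0.00035517712878885277 j7 -1.5677730481216199 yawy -0.7054681949344979
dial 0.6149 0.2654 r 0.0553
clip ang 50.0 z 0.054 r 0.046 0.059 174
tab [0.5556 0.2078 0.078 ] z 0.078 r 0.0827 ang -135.9 365
bar ((0.6151962280273438, 0.26680222153663635), (0.05615847185254097, 0.015282728709280491), 50.02783966064453) dir 50.027866
white px [279. 155.] 95 z 0.056 r 0.044 ang 50.2
white px [311. 152.] 5 z 0.051 r 0.05 ang 15.3
```

```bash
python3 - <<'E'
from h import *
go((.5523,.2046,.118),np.radians(-45.6))
E
python3 -m pendant '-0.044 0 0 0 0 0.09;-0.0865 0.008 0 0 0 0.09;-0.0865 0.008 0 0 0 0.09;-0.0865 0.008 0 0 0 0.09' 0.04 20 >/dev/null
python3 - <<'E'
from h import *
go((.5523,.2046,.118),np.radians(-45.6))
E
```

```text
shift [-0.0868 -0.0084  0.1487] rz 0.09074833497814128 j7 -1.4923731294513625 yawy -0.7051218039312731
shift [-0.0005 -0.0169  0.1478] rz -0.0007286354654572058 j7 -1.4999906455011152 yawy -0.7965987743748716
```

```bash
python3 -m pendant '0 -0.0165 0 0 0 0;0 -0.0165 0.05 0 0 0;0 -0.0165 0.1 0 0 0;0 -0.0165 0.147 0 0 0;0 -0.0165 0.147 0 0 0'
python3 -m pendant '0 0 0 0 0 0;0 0 0 0 0 0;0 0 0 0 0 0;0 0 0 0 0 0' 0.02 20
python3 -m pendant '0.001 -0.013 0 0 0 0.15;0.0039 -0.0257 0 0 0 0.3;0.0087 -0.0378 0 0 0 0.45;0.0152 -0.0491 0 0 0 0.6;0.0174 -0.0522 0 0 0 0.643'
python3 -m pendant '0.001 -0.013 0 0 0 0.15;0.0039 -0.0257 0 0 0 0.3;0.0087 -0.0378 0 0 0 0.45;0.0152 -0.0491 0 0 0 0.6;0.0174 -0.0522 0 0 0 0.643'
python3 -m pendant '0 -0.004 0 0 0 0;0 -0.008 0 0 0 0;0 -0.008 0 0 0 0;0 -0.008 0 0 0 0'
python3 - <<'E'
from h import *
o=r.get_obs(); print(o["joints"].round(2)); p=o["tcp_pos"][:2]-[.6145,.2655]; print(np.hypot(*p),np.degrees(np.arctan2(p[1],p[0])))
E
```

```text
clock: 11.9
tcp_pos: [0.5491, 0.2067, 0.1138]
orientation: [-2.905, -1.192, 0.018]
contact_force: [-1.1, -0.5, -0.6]
grip_width: 0.0399
gripper_force: 0.0
clock: 12.3
tcp_pos: [0.5546, 0.2067, 0.122]
orientation: [2.908, 1.188, 0.005]
contact_force: [-0.0, 0.0, -0.6]
grip_width: 0.0202
gripper_force: 0.0
clock: 12.8
tcp_pos: [0.5295, 0.2571, 0.1213]
orientation: [-3.134, -0.203, -0.003]
contact_force: [-0.1, -0.7, -0.0]
grip_width: 0.0204
gripper_force: 0.7
clock: 13.3
tcp_pos: [0.5403, 0.311, 0.1212]
orientation: [-3.037, 0.798, -0.002]
contact_force: [-0.9, -2.0, 1.3]
grip_width: 0.02
gripper_force: 0.8
clock: 13.7
tcp_pos: [0.5418, 0.3129, 0.1198]
orientation: [3.032, -0.791, -0.006]
contact_force: [-7.8, -9.0, 8.3]
grip_width: 0.0202
gripper_force: 6.1
[-0.45  0.63 -0.23  1.79  0.2   0.75 -2.87]
0.0867910847811958 146.88879208565615
```

```bash
python3 -m pendant '0 0.009 0 0 0 0;0 0.009 0 0 0 0;0 0.009 0 0 0 0' 0.04 >/dev/null
python3 -m pendant '0 0 -0.05 0 0 0;0 0 -0.1 0 0 0;0 0 -0.15 0 0 0;0 0 -0.19 0 0 0;0 0 -0.19 0 0 0' >/dev/null
python3 - <<'E'
from h import *
im,d,c=snap("wrist"); cv2.imwrite("pics/w4.png",im); np.savez("pics/w4.npz",im=im,d=d,C=np.array(c,dtype=object))
E
python3 w.py w4
python3 -m pendant '0 0 0 0 0 -0.15;0 0 0 0 0 -0.3;0 0 0 0 0 -0.45;0 0 0 0 0 -0.6;0 0 0 0 0 -0.7' 0.085 >/dev/null
python3 -m pendant '0 0 0 0 0 -0.15;0 0 0 0 0 -0.3;0 0 0 0 0 -0.45;0 0 0 0 0 -0.6;0 0 0 0 0 -0.7' >/dev/null
python3 -m pendant '0 0 0 0 0 -0.15;0 0 0 0 0 -0.3;0 0 0 0 0 -0.45;0 0 0 0 0 -0.6;0 0 0 0 0 -0.69' >/dev/null
python3 - <<'E'
from h import *
go((.440,.265,.30),np.radians(0))
E
```

```text
dial 0.6143 0.265 r 0.0551
clip ang 49.6 z 0.054 r 0.046 0.059 136
tab [0.5416 0.3088 0.078 ] z 0.078 r 0.0849 ang 149.0 320
bar ((0.6146034598350525, 0.2656146287918091), (0.055496446788311005, 0.01591104082763195), 49.42241668701172) dir 49.422386
white px [250.  90.] 74 z 0.056 r 0.044 ang 50.0
shift [-0.0422 -0.0995  0.0085] rz 0.015123284526161074 j7 -0.8759720919511588 yawy 0.015123284526161138
```

```bash
cat > b.py <<'E'
from h import *
def board(x0,y0,z=.014,n="wrist",save=None,rad=.08):
    im,d,c=snap(n)
    if save: cv2.imwrite(f"pics/{save}.png",im); np.savez(f"pics/{save}.npz",im=im,d=d,C=np.array(c,dtype=object))
    P=cloud(n,d,c); hsv=cv2.cvtColor(im,cv2.COLOR_BGR2HSV); s,v=hsv[...,1],hsv[...,2]
    m=(d>0)&(s<70)&(v>90)&(abs(P[...,2]-z)<.008)&(np.hypot(P[...,0]-x0,P[...,1]-y0)<rad)
    m=cv2.morphologyEx(m.astype(np.uint8),cv2.MORPH_OPEN,np.ones((3,3)))
    cs,_=cv2.findContours(m,cv2.RETR_EXTERNAL,cv2.CHAIN_APPROX_NONE); k=max(cs,key=cv2.contourArea)
    w=onplane(n,k.reshape(-1,2),z,c)[:,:2]; rc=cv2.minAreaRect(w.astype(np.float32)); a=(rc[2]+45)%90-45
    zz=np.median(P[m>0][:,2])
    # notch side check: mean radius of contour toward +-x vs +-y in board axes
    t=np.radians(a); q=(w-rc[0])@np.array([[np.cos(t),-np.sin(t)],[np.sin(t),np.cos(t)]])
    nx=np.abs(q[np.abs(q[:,1])<.01][:,0]); ny=np.abs(q[np.abs(q[:,0])<.01][:,1])
    print(n,"centre",np.round(rc[0],4),"size",np.round(rc[1],4),"ang",round(a,2),"z",zz.round(4),"half x",nx.min().round(4) if len(nx) else None,"half y",ny.min().round(4) if len(ny) else None)
    return rc[0],a
E
python3 -m pendant '-0.042 -0.05 0 0 0 0.015;-0.042 -0.0995 0 0 0 0.015;-0.042 -0.0995 0 0 0 0.015;-0.042 -0.0995 0 0 0 0.015' 0.085 >/dev/null
python3 - <<'E'
from b import *
(x,y),a=board(.44,.265,save="b4")
go((x,y,.077),np.radians(a))
board(.44,.265,n="side");board(.44,.265,n="scene");board(.436,-.054,n="side")
E
```

```text
wrist centre [0.4399 0.2674] size [0.1099 0.1086] ang -2.68 z 0.0146 half x 0.0243 half y 0.0534
shift [ 1.600e-03 -2.000e-04  2.325e-01] rz 0.04173675857818848 j7 -0.8822362632634388 yawy -0.005005979610446237
side centre [0.4385 0.2674] size [0.1139 0.1095] ang -2.51 z 0.0139 half x 0.0234 half y 0.046
scene centre [0.4418 0.2646] size [0.1097 0.1163] ang -2.98 z 0.0157 half x 0.024 half y 0.0355
side centre [ 0.4075 -0.0936] size [0.0282 0.0268] ang 6.75 z 0.0139 half x 0.0015 half y 0.0055
```

View pics/b4.png

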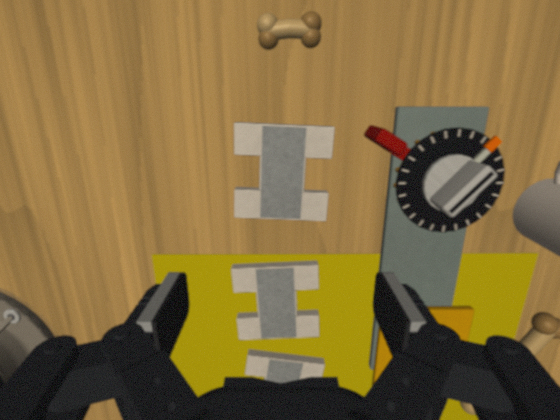

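Wrist view: board4 at (280,172) with its notches facing ±x as expected, the pointer at the orange clip (490,148), and the tab back at (388,140). Gripping board4 now and measuring the stage.

```bash
python3 -m pendant '0.0016 0 0.05 0 0 0.042;0.0016 0 0.1 0 0 0.042;0.0016 0 0.15 0 0 0.042;0.0016 0 0.19 0 0 0.042;0.0016 0 0.2 0 0 0.042' 0.085 40 >/dev/null
python3 -m pendant '0 0 0.015 0 0 0;0 0 0.03 0 0 0;0 0 0.0325 0 0 0;0 0 0.0325 0 0 0;0 0 0.0325 0 0 0'
python3 -m pendant '0 0 0 0 0 0;0 0 0 0 0 0;0 0 0 0 0 0;0 0 0 0 0 0;0 0 0 0 0 0' 0 40
python3 -m pendant '0 0 -0.03 0 0 0;0 0 -0.07 0 0 0;0 0 -0.11 0 0 0;0 0 -0.12 0 0 0;0 0 -0.12 0 0 0'
cat > st.py <<'E'
from h import *
def stage(save=None):
  for n in ("side","scene"):
    im,d,c=snap(n); P=cloud(n,d,c); hsv=cv2.cvtColor(im,cv2.COLOR_BGR2HSV); h,s,v=[hsv[...,i].astype(int) for i in range(3)]
    m=(s>200)&(v>120)&(P[...,2]>.035)&(P[...,2]<.065)&(np.hypot(P[...,0]-.614,P[...,1]-.045)<.1)&(h>12)&(h<24)
    m=cv2.morphologyEx(m.astype(np.uint8),cv2.MORPH_OPEN,np.ones((3,3)))
    k=max(cv2.findContours(m,0,1)[0],key=cv2.contourArea); z=np.median(P[cv2.erode(m,np.ones((5,5)))>0][:,2])
    for zz in (z,.049):
        rc=cv2.minAreaRect(onplane(n,k.reshape(-1,2),zz,c)[:,:2].astype(np.float32)); print(n,zz.round(4) if hasattr(zz,'round') else zz,np.round(rc[0],4),np.round(rc[1],4),round((rc[2]+45)%90-45,2))
E
python3 -c "
from st import *
stage(); print(r.get_obs()['grip_width'])"
```

```text
clock: 17.65
tcp_pos: [0.4408, 0.2679, 0.0784]
orientation: [2.274, 2.167, 0.003]
contact_force: [0.1, 0.6, 0.5]
grip_width: 0.0852
gripper_force: 0.0
clock: 18.15
tcp_pos: [0.4404, 0.2676, 0.0783]
orientation: [2.274, 2.167, 0.001]
contact_force: [-2.8, -0.9, 7.8]
grip_width: 0.0507
gripper_force: 40.5
clock: 18.65
tcp_pos: [0.441, 0.2677, 0.1989]
orientation: [2.274, 2.166, 0.005]
contact_force: [-0.2, -0.4, -2.7]
grip_width: 0.0502
gripper_force: 43.5
side 0.0489 [0.6138 0.0479] [0.1129 0.1314] 0.22
side 0.049 [0.6138 0.048 ] [0.1129 0.1314] 0.22
scene 0.0505 [0.6167 0.0445] [0.1115 0.1253] 0.26
scene 0.049 [0.6154 0.0438] [0.1117 0.1256] 0.26
0.05052377818534925
```

Run:
```python
from h import *
go((.6145,.0455,.2),np.radians(.2))
```

```text
shift [-0.2125  0.1852 -0.0036] rz -0.051931595616796944 j7 -1.0556360947642014 yawy -0.04844093711280838
```

```bash
python3 -m pendant '-0.03 0.027 0 0 0 -0.052;-0.06 0.054 0 0 0 -0.052;-0.09 0.08 0 0 0 -0.052;-0.12 0.105 0 0 0 -0.052;-0.12 0.105 0 0 0 -0.052' >/dev/null
python3 -m pendant '-0.03 0.027 0 0 0 0;-0.06 0.054 0 0 0 0;-0.088 0.085 0 0 0 0;-0.088 0.085 0 0 0 0;-0.088 0.085 0 0 0 0'
python3 - <<'E'
from h import *
go((.6145,.0455,.1285),np.radians(.2))
E
```

```text
clock: 19.75
tcp_pos: [0.624, 0.0541, 0.1949]
orientation: [-2.217, -2.222, 0.004]
contact_force: [-0.0, 0.7, -2.0]
grip_width: 0.0503
gripper_force: 43.4
shift [-0.0086 -0.0093  0.0664] rz -0.0014635229629431645 j7 -0.5159687992320885 yawy 0.002027135541045544
```

```bash
python3 -m pendant '-0.0087 -0.0093 0 0 0 -0.0015;-0.0087 -0.0093 0.02 0 0 -0.0015;-0.0087 -0.0093 0.04 0 0 -0.0015;-0.0087 -0.0093 0.055 0 0 -0.0015;-0.0087 -0.0093 0.055 0 0 -0.0015' >/dev/null
python3 -m pendant '0 0 0 0 0 0;0 0 0 0 0 0;0 0 0 0 0 0'
python3 - <<'E'
from h import *
go((.6145,.0455,.1285),np.radians(.2))
E
```

```text
clock: 20.55
tcp_pos: [0.6159, 0.0464, 0.1434]
orientation: [2.215, 2.227, 0.002]
contact_force: [0.5, 0.7, -2.7]
grip_width: 0.0505
gripper_force: 43.4
shift [-0.0009 -0.0014  0.0149] rz 0.0020988464669886575 j7 -0.5456574092402553 yawy 0.0055895049709772165
```

```bash
python3 -m pendant '-0.001 -0.0013 0.005 0 0 0.002;-0.001 -0.0013 0.01 0 0 0.002;-0.001 -0.0013 0.014 0 0 0.002;-0.001 -0.0013 0.0155 0 0 0.002;-0.001 -0.0013 0.0155 0 0 0.002'
python3 -m pendant '0 0 0 0 0 0;0 0 0.001 0 0 0;0 0 0.001 0 0 0'
python3 - <<'E'
from h import *
go((.6145,.0455,.1285),np.radians(.2))
E
```

```text
clock: 21.05
tcp_pos: [0.614, 0.045, 0.1275]
orientation: [2.218, 2.225, -0.002]
contact_force: [-4.6, -1.7, 8.1]
grip_width: 0.0505
gripper_force: 44.4
clock: 21.35
tcp_pos: [0.6139, 0.0451, 0.1274]
orientation: [2.217, 2.225, -0.002]
contact_force: [-6.3, -1.8, 15.1]
grip_width: 0.0504
gripper_force: 45.2
shift [ 0.0004  0.0006 -0.0011] rz -0.00021013104977019026 j7 -0.5599999414446891 yawy 0.0032805274542184585
```

```bash
python3 -m pendant '0 0 -0.001 0 0 0;0 0 -0.001 0 0 0;0 0 -0.001 0 0 0;0 0 -0.001 0 0 0' 0.085
python3 -m pendant '0 0 -0.03 0 0 0;0 0 -0.07 0 0 0;0 0 -0.12 0 0 0;0 0 -0.16 0 0 0;0 0 -0.16 0 0 0'
python3 - <<'E'
from b import *
go((.432,.092,.29),np.radians(0))
(x,y),a=board(.614,.045,z=.063,save="s1")
f=np.load("pics/s1.npz",allow_pickle=True); im,d,c=f["im"],f["d"],tuple(f["C"])
P=cloud("wrist",d,c); hsv=cv2.cvtColor(im,cv2.COLOR_BGR2HSV); h,s,v=[hsv[...,i].astype(int) for i in range(3)]
m=(((s>180)&(h>12)&(h<24))&(abs(P[...,2]-.049)<.006)|((s<70)&(v>90)&(P[...,2]>.055)))&(np.hypot(P[...,0]-.614,P[...,1]-.045)<.09)&(v>60)
m=((s>180)&(h>12)&(h<24)&(v>60))&(abs(P[...,2]-.049)<.006)&(np.hypot(P[...,0]-.614,P[...,1]-.045)<.1)
q=np.argwhere(m)[:,::-1]; w=onplane("wrist",q,.049,c); print("stage rect",cv2.minAreaRect(w[:,:2].astype(np.float32)),len(q), w.min(0),w.max(0))
E
```

```text
clock: 21.75
tcp_pos: [0.6141, 0.0452, 0.1266]
orientation: [-2.217, -2.225, 0.0]
contact_force: [-0.7, -0.6, -1.1]
grip_width: 0.0852
gripper_force: 0.0
clock: 22.25
tcp_pos: [0.6168, 0.0464, 0.2933]
orientation: [2.213, 2.221, 0.013]
contact_force: [0.6, 0.5, 1.1]
grip_width: 0.0849
gripper_force: 0.0
shift [ 0.0462 -0.1847  0.0014] rz 0.0033569708268650356 j7 -0.44179278647478815 yawy 0.0033569708268651336
wrist centre [0.6142 0.045 ] size [0.1085 0.1089] ang 0.15 z 0.0638 half x 0.0242 half y 0.0542
stage rect ((0.6143966317176819, 0.06631723046302795), (0.11078449338674545, 0.08395830541849136), 0.015334529802203178) 3091 [0.55900927 0.02432558 0.049     ] [0.66979128 0.10831051 0.049     ]
```

View pics/s1.png

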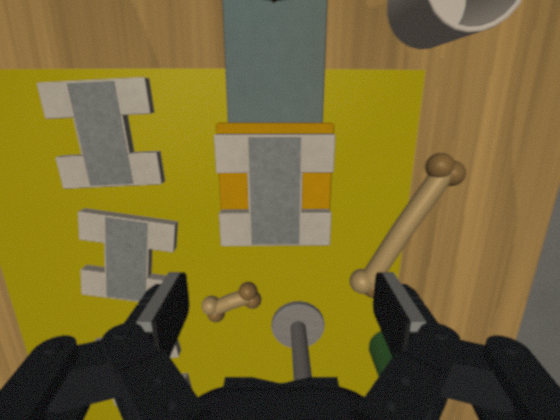

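The board sits square on the stage (275,190), within 0.5 mm. Next board (105,133).

```bash
python3 -m pendant '0.012 -0.046 0 0 0 0;0.023 -0.092 0 0 0 0;0.035 -0.14 0 0 0 0;0.046 -0.185 0 0 0 0;0.046 -0.185 0 0 0 0' 0.085 40 >/dev/null
python3 -m pendant '0 0 0 0 0 0' >/dev/null
python3 - <<'E'
from b import *
(x,y),a=board(.432,.092)
go((x,y,.077),np.radians(a))
E
```

```text
wrist centre [0.4323 0.0938] size [0.1086 0.1093] ang 2.63 z 0.0147 half x 0.0242 half y 0.0535
shift [0.0038 0.0031 0.2095] rz -0.04277800389704223 j7 -0.4926390325483498 yawy 0.003109976094974719
```

```bash
python3 -m pendant '0.0038 0.0031 0.05 0 0 -0.043;0.0038 0.0031 0.1 0 0 -0.043;0.0038 0.0031 0.15 0 0 -0.043;0.0038 0.0031 0.18 0 0 -0.043;0.0038 0.0031 0.18 0 0 -0.043' 0.085 40 >/dev/null
python3 -m pendant '0 0 0.015 0 0 0;0 0 0.028 0 0 0;0 0 0.0295 0 0 0;0 0 0.0295 0 0 0;0 0 0.0295 0 0 0'
python3 -m pendant '0 0 0 0 0 0;0 0 0 0 0 0;0 0 0 0 0 0;0 0 0 0 0 0;0 0 0 0 0 0' 0 40
python3 -m pendant '0 0 -0.03 0 0 0;0 0 -0.07 0 0 0;0 0 -0.11 0 0 0;0 0 -0.12 0 0 0;0 0 -0.12 0 0 0' 
python3 -m pendant '0 0 0 0 0 0;0 0 0 0 0 0'
python3 - <<'E'
from h import *
go((.6143,.0452,.2),np.radians(.2))
E
```

```text
clock: 23.95
tcp_pos: [0.433, 0.0945, 0.0784]
orientation: [2.169, 2.271, 0.002]
contact_force: [-0.8, -0.7, 1.0]
grip_width: 0.0851
gripper_force: 0.0
clock: 24.45
tcp_pos: [0.4322, 0.0943, 0.0781]
orientation: [2.169, 2.272, 0.0]
contact_force: [-2.3, -1.2, 9.6]
grip_width: 0.051
gripper_force: 40.0
clock: 24.95
tcp_pos: [0.4328, 0.0942, 0.1987]
orientation: [2.168, 2.27, 0.004]
contact_force: [0.5, -0.5, -1.9]
grip_width: 0.0506
gripper_force: 43.9
clock: 25.15
tcp_pos: [0.431, 0.0939, 0.1959]
orientation: [-2.168, -2.271, 0.004]
contact_force: [-0.2, 0.1, -1.4]
grip_width: 0.0501
gripper_force: 43.9
shift [-0.0571  0.1808 -0.0046] rz 0.04300493355151791 j7 -0.6248784586606249 yawy 0.04649559205550656
```

```bash
python3 -m pendant '-0.014 0.045 0 0 0 0.043;-0.028 0.09 0 0 0 0.043;-0.043 0.135 0 0 0 0.043;-0.0571 0.1808 0 0 0 0.043;-0.0571 0.1808 0 0 0 0.043' >/dev/null
python3 -m pendant '0 0 0.02 0 0 0;0 0 0.035 0 0 0;0 0 0.04 0 0 0;0 0 0.04 0 0 0;0 0 0.04 0 0 0'
python3 - <<'E'
from h import *
go((.6143,.0452,.142),np.radians(.2))
E
```

```text
clock: 26.15
tcp_pos: [0.6152, 0.046, 0.1576]
orientation: [-2.217, -2.226, -0.0]
contact_force: [-0.0, 0.5, -1.8]
grip_width: 0.0506
gripper_force: 43.8
shift [-0.0008 -0.0009  0.0156] rz 0.00043953290773224296 j7 -0.549236434753077 yawy 0.003930191411720804
```

```bash
python3 -m pendant '-0.0008 -0.0009 0.005 0 0 0;-0.0008 -0.0009 0.01 0 0 0;-0.0008 -0.0009 0.0145 0 0 0;-0.0008 -0.0009 0.016 0 0 0;-0.0008 -0.0009 0.016 0 0 0'
python3 -m pendant '0 0 0 0 0 0;0 0 0.001 0 0 0;0 0 0.001 0 0 0'
python3 - <<'E'
from h import *
go((.6143,.0452,.142),np.radians(.2))
E
```

```text
clock: 26.65
tcp_pos: [0.6143, 0.0448, 0.1415]
orientation: [2.218, 2.225, -0.001]
contact_force: [-1.0, 0.1, 0.1]
grip_width: 0.0503
gripper_force: 44.1
clock: 26.95
tcp_pos: [0.6144, 0.0449, 0.1414]
orientation: [2.217, 2.225, -0.001]
contact_force: [-5.8, -0.6, 9.2]
grip_width: 0.0502
gripper_force: 45.0
shift [ 0.0003 -0.0001 -0.0006] rz -0.00011757010925217415 j7 -0.5622711285516366 yawy 0.003373088394736583
```

```bash
python3 -m pendant '0 0 -0.001 0 0 0;0 0 -0.001 0 0 0;0 0 -0.001 0 0 0;0 0 -0.001 0 0 0' 0.085 >/dev/null
python3 -m pendant '0 0 -0.03 0 0 0;0 0 -0.07 0 0 0;0 0 -0.12 0 0 0;0 0 -0.15 0 0 0;0 0 -0.15 0 0 0' >/dev/null
python3 - <<'E'
from b import *
board(.614,.045,z=.077)
go((.437,-.054,.29),np.radians(-9.5))
E
```

```text
wrist centre [0.6146 0.0444] size [0.1086 0.1093] ang 0.16 z 0.0778 half x 0.0243 half y 0.0536
shift [-0.0987 -0.1788  0.003 ] rz 0.16913020250712374 j7 -0.4510769376004464 yawy 0.0033239235676624005
```

```bash
python3 -m pendant '-0.025 -0.042 0 0 0 0.05;-0.049 -0.085 0 0 0 0.1;-0.074 -0.13 0 0 0 0.15;-0.0987 -0.1788 0 0 0 0.169;-0.0987 -0.1788 0 0 0 0.169' 0.085 40 >/dev/null
python3 -m pendant '0 0 0 0 0 0;0 0 0 0 0 0' >/dev/null
python3 - <<'E'
from b import *
(x,y),a=board(.437,-.054)
go((x,y,.077),np.radians(a))
E
```

```text
wrist centre [ 0.4366 -0.0529] size [0.1093 0.1089] ang -8.75 z 0.0146 half x 0.0243 half y 0.0521
shift [ 0.0004 -0.0007  0.2143] rz -0.011392403418747588 j7 -0.30623250926087414 yawy -0.16411523771292208
```

```bash
python3 -m pendant '0.0004 -0.0007 0.05 0 0 -0.011;0.0004 -0.0007 0.1 0 0 -0.011;0.0004 -0.0007 0.15 0 0 -0.011;0.0004 -0.0007 0.185 0 0 -0.011;0.0004 -0.0007 0.185 0 0 -0.011' 0.085 40 >/dev/null
python3 -m pendant '0 0 0.015 0 0 0;0 0 0.028 0 0 0;0 0 0.0293 0 0 0;0 0 0.0293 0 0 0;0 0 0.0293 0 0 0'
python3 -m pendant '0 0 0 0 0 0;0 0 0 0 0 0;0 0 0 0 0 0;0 0 0 0 0 0;0 0 0 0 0 0' 0 40
python3 -m pendant '0 0 -0.03 0 0 0;0 0 -0.07 0 0 0;0 0 -0.11 0 0 0;0 0 -0.125 0 0 0;0 0 -0.125 0 0 0' 
python3 -m pendant '0 0 0 0 0 0;0 0 0 0 0 0'
python3 - <<'E'
from h import *
go((.6143,.0454,.205),np.radians(.2))
E
```

```text
clock: 29.65
tcp_pos: [0.436, -0.0539, 0.078]
orientation: [2.385, 2.043, 0.002]
contact_force: [0.2, 0.9, 0.7]
grip_width: 0.0852
gripper_force: 0.0
clock: 30.15
tcp_pos: [0.4356, -0.054, 0.0778]
orientation: [2.386, 2.043, 0.0]
contact_force: [-2.6, 0.3, 9.2]
grip_width: 0.0505
gripper_force: 40.1
clock: 30.65
tcp_pos: [0.4364, -0.0541, 0.2042]
orientation: [2.384, 2.04, 0.004]
contact_force: [0.1, -0.6, -1.2]
grip_width: 0.0501
gripper_force: 44.0
clock: 30.85
tcp_pos: [0.4343, -0.054, 0.2008]
orientation: [-2.385, -2.042, 0.003]
contact_force: [0.5, 0.1, -1.9]
grip_width: 0.0508
gripper_force: 44.0
shift [ 0.1259  0.1625 -0.0046] rz -0.15798937043954875 j7 -0.44535213600866114 yawy -0.15449871193556008
```

```bash
python3 -m pendant '0.031 0.04 0 0 0 -0.05;0.062 0.08 0 0 0 -0.1;0.094 0.12 0 0 0 -0.15;0.1259 0.1625 0 0 0 -0.158;0.1259 0.1625 0 0 0 -0.158' >/dev/null
python3 -m pendant '0 0 0.02 0 0 0;0 0 0.03 0 0 0;0 0 0.033 0 0 0;0 0 0.033 0 0 0;0 0 0.033 0 0 0'
python3 - <<'E'
from h import *
go((.6143,.0440,.1555),np.radians(.2))
E
```

```text
clock: 31.85
tcp_pos: [0.6153, 0.0453, 0.1694]
orientation: [2.218, 2.225, 0.0]
contact_force: [0.0, 0.0, -2.0]
grip_width: 0.0503
gripper_force: 44.0
shift [-0.0013 -0.001   0.0139] rz -0.00027204336346464686 j7 -0.5510067249613597 yawy 0.0032186151405240258
```

```bash
python3 -m pendant '-0.0013 -0.001 0.005 0 0 0;-0.0013 -0.001 0.01 0 0 0;-0.0013 -0.001 0.0135 0 0 0;-0.0013 -0.001 0.0145 0 0 0;-0.0013 -0.001 0.0145 0 0 0'
python3 -m pendant '0 0 0 0 0 0;0 0 0.001 0 0 0;0 0 0.001 0 0 0'
python3 - <<'E'
from h import *
go((.6143,.0440,.1555),np.radians(.2))
E
```

```text
clock: 32.35
tcp_pos: [0.6142, 0.0439, 0.1552]
orientation: [2.217, 2.225, -0.001]
contact_force: [-3.7, -0.8, 4.7]
grip_width: 0.0504
gripper_force: 44.7
clock: 32.65
tcp_pos: [0.6142, 0.0439, 0.155]
orientation: [2.217, 2.224, -0.002]
contact_force: [-5.1, -2.0, 12.9]
grip_width: 0.0503
gripper_force: 45.5
shift [ 0.0001  0.0001 -0.0005] rz -0.00039625095448259096 j7 -0.5622207127120772 yawy 0.003094407549506059
```

```bash
python3 -m pendant '0 0 -0.001 0 0 0;0 0 -0.001 0 0 0;0 0 -0.001 0 0 0;0 0 -0.001 0 0 0' 0.085 >/dev/null
python3 -m pendant '0 0 -0.03 0 0 0;0 0 -0.07 0 0 0;0 0 -0.12 0 0 0;0 0 -0.15 0 0 0;0 0 -0.15 0 0 0' >/dev/null
python3 - <<'E'
from b import *
board(.614,.045,z=.091)
board(.434,-.222,n="side")
go((.434,-.222,.30),np.radians(6.4))
E
```

```text
wrist centre [0.6145 0.0453] size [0.1087 0.1097] ang 0.17 z 0.0918 half x 0.0243 half y 0.0537
side centre [ 0.4323 -0.2201] size [0.1043 0.1152] ang 7.46 z 0.014 half x 0.0225 half y 0.0537
shift [-0.2655 -0.1813  0.0048] rz -0.10839496450326669 j7 -0.4513889521063216 yawy 0.0033061076243705067
```

```bash
python3 -m pendant '-0.033 -0.023 0 0 0 0;-0.066 -0.045 0 0 0 0;-0.1 -0.068 0 0 0 0;-0.133 -0.0907 0 0 0 0;-0.133 -0.0907 0 0 0 0' 0.085 40 >/dev/null
python3 -m pendant '-0.033 -0.023 0 0 0 -0.05;-0.066 -0.045 0 0 0 -0.1;-0.1 -0.068 0 0 0 -0.108;-0.1325 -0.0907 0 0 0 -0.108;-0.1325 -0.0907 0 0 0 -0.108' >/dev/null
python3 -m pendant '0 0 0 0 0 0;0 0 0 0 0 0' >/dev/null
python3 - <<'E'
from b import *
(x,y),a=board(.434,-.222)
go((x,y,.077),np.radians(a))
E
```

```text
wrist centre [ 0.433  -0.2229] size [0.109  0.1096] ang 7.47 z 0.0147 half x 0.0242 half y 0.0534
shift [-0.0025 -0.0017  0.2272] rz -0.016311244195786223 j7 0.28649116371656275 yawy 0.11409286039206
```

```bash
python3 -m pendant '-0.002 -0.0017 0.05 0 0 -0.016;-0.002 -0.0017 0.1 0 0 -0.016;-0.002 -0.0017 0.15 0 0 -0.016;-0.002 -0.0017 0.195 0 0 -0.016;-0.002 -0.0017 0.195 0 0 -0.016' 0.085 40 >/dev/null
python3 -m pendant '0 0 0.015 0 0 0;0 0 0.03 0 0 0;0 0 0.032 0 0 0;0 0 0.032 0 0 0;0 0 0.032 0 0 0'
python3 -m pendant '0 0 0 0 0 0;0 0 0 0 0 0;0 0 0 0 0 0;0 0 0 0 0 0;0 0 0 0 0 0' 0 40
python3 -m pendant '0 0 -0.03 0 0 0;0 0 -0.07 0 0 0;0 0 -0.11 0 0 0;0 0 -0.14 0 0 0;0 0 -0.14 0 0 0' 
python3 -m pendant '0 0 0 0 0 0;0 0 0 0 0 0'
python3 - <<'E'
from h import *
go((.6143,.0454,.215),np.radians(.2))
E
```

```text
clock: 35.9
tcp_pos: [0.4329, -0.2244, 0.0786]
orientation: [2.074, 2.357, 0.0]
contact_force: [0.9, -0.5, -0.5]
grip_width: 0.0849
gripper_force: 0.0
clock: 36.4
tcp_pos: [0.4326, -0.2243, 0.0784]
orientation: [2.075, 2.358, -0.0]
contact_force: [-2.0, -0.3, 8.7]
grip_width: 0.0503
gripper_force: 40.3
clock: 36.9
tcp_pos: [0.4343, -0.2248, 0.2215]
orientation: [2.071, 2.353, 0.002]
contact_force: [0.8, -0.5, -1.9]
grip_width: 0.0503
gripper_force: 43.7
clock: 37.1
tcp_pos: [0.4313, -0.224, 0.2163]
orientation: [-2.074, -2.357, 0.001]
contact_force: [0.0, 0.2, -3.2]
grip_width: 0.0503
gripper_force: 43.7
shift [0.2439 0.2158 0.0011] rz 0.1238804043767916 j7 0.1971996910034041 yawy 0.1273710628807803
```

```bash
python3 -m pendant '0.03 0.027 0 0 0 0;0.06 0.053 0 0 0 0;0.09 0.08 0 0 0 0;0.122 0.108 0 0 0 0;0.122 0.108 0 0 0 0' >/dev/null
python3 -m pendant '0.03 0.027 0 0 0 0.05;0.06 0.053 0 0 0 0.1;0.09 0.08 0 0 0 0.124;0.1205 0.1078 0 0 0 0.124;0.1205 0.1078 0 0 0 0.124' >/dev/null
python3 -m pendant '0 0 0.01 0 0 0;0 0 0.02 0 0 0;0 0 0.03 0 0 0;0 0 0.03 0 0 0;0 0 0.03 0 0 0'
python3 - <<'E'
from h import *
go((.6143,.0438,.1697),np.radians(.2))
E
```

```text
clock: 38.6
tcp_pos: [0.6151, 0.043, 0.187]
orientation: [-2.218, -2.224, 0.002]
contact_force: [0.6, -0.7, -0.4]
grip_width: 0.0505
gripper_force: 43.7
shift [ 0.0008 -0.0008  0.0173] rz -0.000964372724631346 j7 -0.5206833036783433 yawy 0.00252628577935736
```

```bash
python3 -m pendant '0.0008 -0.0007 0.005 0 0 0;0.0008 -0.0007 0.01 0 0 0;0.0008 -0.0007 0.015 0 0 0;0.0008 -0.0007 0.0175 0 0 0;0.0008 -0.0007 0.0175 0 0 0'
python3 -m pendant '0 0 0 0 0 0;0 0 0.001 0 0 0;0 0 0.001 0 0 0'
python3 - <<'E'
from h import *
go((.6143,.0438,.1697),np.radians(.2))
E
```

```text
clock: 39.1
tcp_pos: [0.6148, 0.0447, 0.17]
orientation: [-2.217, -2.225, 0.0]
contact_force: [0.9, 0.5, -1.8]
grip_width: 0.0503
gripper_force: 43.7
clock: 39.4
tcp_pos: [0.615, 0.0447, 0.1697]
orientation: [2.217, 2.225, 0.0]
contact_force: [-1.7, -0.1, 4.0]
grip_width: 0.0503
gripper_force: 44.3
shift [-0.0009 -0.0007 -0.    ] rz -2.7732863910445715e-05 j7 -0.5369266239119123 yawy 0.0034629256400782404
```

```bash
python3 -m pendant '0 0 -0.003 0 0 0;-0.0011 -0.0008 -0.003 0 0 0;-0.0011 -0.0008 0 0 0 0;-0.0011 -0.0008 0 0 0 0;-0.0011 -0.0008 0.0005 0 0 0'
python3 -m pendant '0 0 -0.001 0 0 0;0 0 -0.001 0 0 0;0 0 -0.001 0 0 0;0 0 -0.001 0 0 0' 0.085 >/dev/null
python3 -m pendant '0 0 -0.03 0 0 0;0 0 -0.07 0 0 0;0 0 -0.11 0 0 0;0 0 -0.11 0 0 0;0 0 -0.11 0 0 0' >/dev/null
python3 - <<'E'
from b import *
board(.614,.045,z=.105,save="s4")
for n in ("scene","side"):
    im,d,c=snap(n); np.savez(f"pics/{n}1.npz",im=im,d=d); cv2.imwrite(f"pics/{n}1.png",im)
E
python3 m1.py 1 | grep -E "blue|black|white.*med \[ 0\.[56].*0\.01"
```

```text
clock: 39.9
tcp_pos: [0.6143, 0.0434, 0.1696]
orientation: [2.217, 2.224, -0.0]
contact_force: [-3.7, -2.6, 11.2]
grip_width: 0.0502
gripper_force: 45.1
wrist centre [0.6146 0.0452] size [0.1088 0.1098] ang 0.35 z 0.1058 half x 0.0247 half y 0.0542
scene white/grey px [191. 212.] n 156 med [ 0.608 -0.36   0.011] z5-95 [0.009 0.014] rect [ 0.604 -0.366] [0.057 0.06 ] 42.7
scene white/grey px [235. 246.] n 217 med [ 0.652 -0.146  0.011] z5-95 [0.009 0.014] rect [ 0.647 -0.152] [0.062 0.062] 42.9
scene blue px [194. 145.] n 32 med [ 0.391 -0.539  0.105] z5-95 [0.097 0.108] rect [ 0.386 -0.54 ] [0.021 0.03 ] 86.4
scene blue px [211. 158.] n 109 med [ 0.471 -0.381  0.143] z5-95 [0.128 0.15 ] rect [ 0.417 -0.458] [0.212 0.037] 55.2
scene blue px [150. 160.] n 44 med [ 0.549 -0.589  0.104] z5-95 [0.089 0.108] rect [ 0.546 -0.594] [0.027 0.017] 45.6
scene black px [188. 160.] n 68 med [ 0.427 -0.545  0.062] z5-95 [0.023 0.083] rect [ 0.417 -0.543] [0.03  0.033] 87.4
scene black px [138. 159.] n 55 med [ 0.502 -0.722  0.035] z5-95 [0.022 0.051] rect [ 0.503 -0.718] [0.007 0.063] 0.1
scene bla
[... 1881 characters left out ...]
10.4
side black px [331. 170.] n 354 med [ 0.436 -0.371  0.074] z5-95 [0.025 0.12 ] rect [ 0.464 -0.379] [0.051 0.134] 58.0
side black px [297. 161.] n 60 med [ 0.597 -0.48   0.025] z5-95 [0.021 0.029] rect [ 0.596 -0.484] [0.028 0.063] 10.5
side black px [228. 201.] n 73 med [ 0.776 -0.164  0.051] z5-95 [0.022 0.077] rect [ 0.778 -0.165] [0.009 0.023] 75.4
side black px [226. 309.] n 238 med [0.65  0.251 0.05 ] z5-95 [0.047 0.053] rect [0.642 0.249] [0.09  0.046] 47.3
side black px [243. 321.] n 549 med [0.589 0.288 0.05 ] z5-95 [0.046 0.054] rect [0.595 0.271] [0.111 0.073] 69.5
side black px [260. 337.] n 40 med [0.543 0.314 0.051] z5-95 [0.034 0.071] rect [0.544 0.314] [0.003 0.024] 58.3
```

View pics/scene1.png

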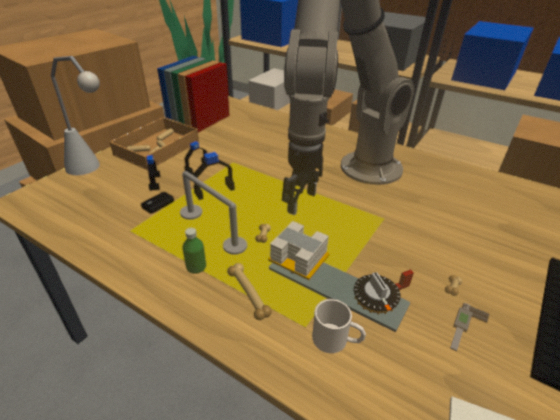

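The stack is square on the stage (300,248) and all bystanders are in place. Now the large headset (blue at (211,158)).

```bash
python3 -m pendant '0 0 -0.04 0 0 0;0 0 -0.08 0 0 0;0 0 -0.08 0 0 0;0 0 -0.08 0 0 0;0 0 -0.08 0 0 0' >/dev/null
python3 -m pendant '0 0 0 0 0 -0.15;0 0 0 0 0 -0.3;0 0 0 0 0 -0.45;0 0 0 0 0 -0.55;0 0 0 0 0 -0.55' >/dev/null
python3 -m pendant '0 0 0 0 0 -0.15;0 0 0 0 0 -0.3;0 0 0 0 0 -0.45;0 0 0 0 0 -0.55;0 0 0 0 0 -0.55' >/dev/null
python3 - <<'E'
from h import *
go((.466,-.384,.36),np.radians(63))
E
```

```text
shift [-0.0614 -0.4479 -0.0015] rz 0.0021063340105749173 j7 0.5943339523947357 yawy 1.1016637627670025
```

```bash
python3 -m pendant '-0.006 -0.045 0 0 0 0;-0.012 -0.09 0 0 0 0;-0.018 -0.135 0 0 0 0;-0.0307 -0.224 0 0 0 0;-0.0307 -0.224 0 0 0 0' 0.06 >/dev/null
python3 -m pendant '-0.006 -0.045 0 0 0 0;-0.012 -0.09 0 0 0 0;-0.018 -0.135 0 0 0 0;-0.0307 -0.224 0 0 0 0;-0.0307 -0.224 0 0 0 0' >/dev/null
python3 -m pendant '0 0 0 0 0 0;0 0 0 0 0 0' >/dev/null
cat > hs.py <<'E'
from h import *
im,d,c=snap("wrist"); cv2.imwrite("pics/hs.png",im)
P=cloud("wrist",d,c); hsv=cv2.cvtColor(im,cv2.COLOR_BGR2HSV); h,s,v=[hsv[...,i].astype(int) for i in range(3)]
near=(np.hypot(P[...,0]-.466,P[...,1]+.384)<.09)&(d>0)
def rect(m,z,nm):
    m=cv2.morphologyEx(m.astype(np.uint8),cv2.MORPH_OPEN,np.ones((2,2))); q=np.argwhere(m>0)[:,::-1]
    w=onplane("wrist",q,z,c)[:,:2].astype(np.float32); rc=cv2.minAreaRect(w); b=cv2.boxPoints(rc); e=max([b[1]-b[0],b[2]-b[1]],key=np.linalg.norm)
    print(nm,np.round(rc[0],4),np.round(rc[1],4),"long dir",np.degrees(np.arctan2(e[1],e[0])).round(2),"z",np.median(P[m>0][:,2]).round(4),len(q),"mean px",q.mean(0).round())
    return rc
rect(near&(h>100)&(h<125)&(s>100)&(abs(P[...,2]-.147)<.006),.147,"block top")
m=near&(v<90)&(P[...,2]>.1)&(P[...,2]<.14); w=P[m][:,:2].astype(np.float32); print("crown",cv2.minAreaRect(w),len(w))
m=near&(v<90)&(P[...,2]>.03)&(P[...,2]<.14); w=P[m][:,:2].astype(np.float32); rc=cv2.minAreaRect(w); print("arch",rc,len(w))
go((.466,-.384,.36),np.radians(63))
E
python3 hs.py
```

```text
block top [ 0.4641 -0.385 ] [0.0256 0.0391] long dir -27.12 z 0.1472 1187 mean px [279. 193.]
crown ((0.46268928050994873, -0.38542062044143677), (0.027524104341864586, 0.09723274409770966), 62.837642669677734) 1179
arch ((0.46425938606262207, -0.38570332527160645), (0.04712911322712898, 0.13394415378570557), 62.64471435546875) 2313
shift [ 0.0007 -0.0011 -0.0009] rz 0.0014075427115272099 j7 1.3857297486160276 yawy 1.1009649714679548
```

View pics/hs.png

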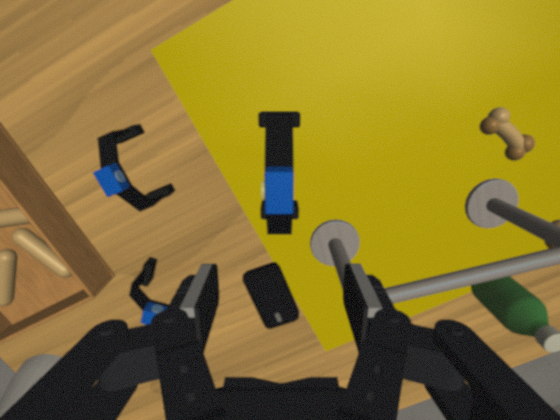

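Wrist view: the headset block at (279,193) has the given size (39x26 mm, z 147), and the rail bar runs from (335,240) to (560,265). Descending to grasp.

```bash
python3 - <<'E'
from h import *
go((.4641,-.385,.2),np.radians(62.9))
E
python3 -m pendant '0.0014 -0.0013 0.04 0 0 0.003;0.0014 -0.0013 0.08 0 0 0.003;0.0014 -0.0013 0.12 0 0 0.003;0.0014 -0.0013 0.14 0 0 0.003;0.0014 -0.0013 0.14 0 0 0.003' 0.06 40
python3 -m pendant '0 0 0 0 0 0;0 0 0 0 0 0;0 0 0 0 0 0'
python3 - <<'E'
from h import *
go((.4641,-.385,.2),np.radians(62.9))
E
```

```text
shift [ 0.0019 -0.003   0.1591] rz 0.003152871963521431 j7 1.3857297486160276 yawy 1.1009649714679548
clock: 44.2
tcp_pos: [0.4645, -0.3819, 0.2166]
orientation: [-0.728, -3.051, -0.005]
contact_force: [0.1, -0.2, 0.5]
grip_width: 0.0601
gripper_force: 0.0
clock: 44.5
tcp_pos: [0.4662, -0.3847, 0.2214]
orientation: [0.731, 3.053, -0.002]
contact_force: [0.4, 0.1, 0.4]
grip_width: 0.0603
gripper_force: 0.0
shift [ 0.0017 -0.0012  0.0214] rz 0.0026910251937071195 j7 1.2838576100247858 yawy 1.1005031246981405
```

```bash
python3 -m pendant '0.0017 -0.0012 0.01 0 0 0.0027;0.0017 -0.0012 0.02 0 0 0.0027;0.0017 -0.0012 0.023 0 0 0.0027;0.0017 -0.0012 0.023 0 0 0.0027;0.0017 -0.0012 0.023 0 0 0.0027'
python3 -m pendant '0 0 0 0 0 0;0 0 0 0 0 0;0 0 0 0 0 0;0 0 0 0 0 0;0 0 0 0 0 0' 0 40
python3 -m pendant '0 0 -0.02 0 0 0;0 0 -0.06 0 0 0;0 0 -0.1 0 0 0;0 0 -0.14 0 0 0;0 0 -0.18 0 0 0'
python3 -m pendant '0 0 0 0 0 0;0 0 0 0 0 0;0 0 0 0 0 0'
python3 - <<'E'
from h import *
go((.623,-.258,.38),np.radians(78.7))
# rail bar from scene/side
for n in ("scene","side"):
    im,d,c=snap(n); P=cloud(n,d,c); np.savez(f"pics/{n}2.npz",im=im,d=d); cv2.imwrite(f"pics/{n}2.png",im)
    hsv=cv2.cvtColor(im,cv2.COLOR_BGR2HSV)
    e=np.array([.195,.981]); p=P[...,:2]-[.623,-.258]; a=p@e; b=p@[.981,-.195]
    m=(abs(a)<.08)&(abs(b)<.03)&(abs(P[...,2]-.152)<.012)&(hsv[...,1]<90)
    k,l,s,cc=cv2.connectedComponentsWithStats(m.astype(np.uint8)); i=1+np.argmax(s[1:,4]); m=l==i
    uv=np.argwhere(m)[:,::-1]; w=onplane(n,uv,.15,c)
    A=np.polyfit(w[:,1],w[:,0],1); print(n,m.sum(),"z",np.percentile(P[m][:,2],[5,50,95]).round(4),"x at y=-.258",np.polyval(A,-.258).round(4),"dir",np.degrees(np.arctan2(1,A[0])).round(2))
E
```

```text
clock: 45.0
tcp_pos: [0.4632, -0.3848, 0.1965]
orientation: [-0.736, -3.054, -0.001]
contact_force: [0.7, -0.0, 0.2]
grip_width: 0.0598
gripper_force: 0.0
clock: 45.5
tcp_pos: [0.4633, -0.3852, 0.197]
orientation: [0.736, 3.053, -0.001]
contact_force: [0.2, -1.1, 2.3]
grip_width: 0.0254
gripper_force: 40.5
clock: 46.0
tcp_pos: [0.4627, -0.3845, 0.3776]
orientation: [-0.735, -3.053, -0.001]
contact_force: [0.3, -1.3, -1.8]
grip_width: 0.0252
gripper_force: 40.0
clock: 46.3
tcp_pos: [0.4622, -0.3847, 0.3747]
orientation: [-0.735, -3.051, -0.002]
contact_force: [0.2, 0.5, -2.2]
grip_width: 0.0252
gripper_force: 40.0
shift [-0.0854  0.186  -0.0055] rz -0.2758430823752447 j7 1.3992473119550262 yawy 1.0977310389442927
scene 171 z [0.1537 0.1579 0.1605] x at y=-.258 0.6193 dir 77.93
side 140 z [0.1497 0.1564 0.1592] x at y=-.258 0.6224 dir 78.61
```

View pics/side2.png

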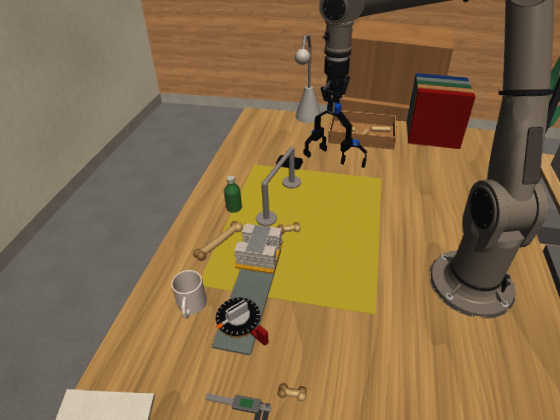

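The headset is held (331,125) above the table and the stack is intact at (260,245). Moving over the bar.

```bash
python3 -m pendant '0 0 -0.012 0 0 0;-0.02 0.045 -0.015 0 0 -0.05;-0.04 0.09 -0.015 0 0 -0.1;-0.06 0.13 -0.015 0 0 -0.15;-0.07 0.155 -0.015 0 0 -0.2' >/dev/null
python3 -m pendant '0 0 0 0 0 -0.05;0 0 0 0 0 -0.076;0 0 0 0 0 -0.076;0 0 0 0 0 -0.076'
python3 - <<'E'
from h import *
go((.6217,-.258,.26),np.radians(78.6))
E
```

```text
clock: 47.3
tcp_pos: [0.5955, -0.28, 0.3916]
orientation: [-0.313, -3.126, 0.001]
contact_force: [0.6, -0.2, -1.8]
grip_width: 0.0256
gripper_force: 40.2
shift [-0.0214  0.0268  0.1316] rz -0.0007544544562245736 j7 1.3818447390999253 yawy 1.3710743376113184
```

```bash
python3 -m pendant '-0.0214 0.0268 0 0 0 0;-0.0214 0.0268 0 0 0 0;-0.0214 0.0268 0.04 0 0 0;-0.0214 0.0268 0.08 0 0 0;-0.0214 0.0268 0.1 0 0 0'
python3 -m pendant '0 0 0.015 0 0 0;0 0 0.028 0 0 0;0 0 0.028 0 0 0;0 0 0.028 0 0 0'
python3 - <<'E'
from h import *
go((.6217,-.258,.241),np.radians(78.6))
for n in ("scene",):
    im,d,c=snap(n); cv2.imwrite("pics/hang.png",cv2.resize(im[120:280,130:330],None,fx=3,fy=3,interpolation=cv2.INTER_CUBIC))
E
```

```text
clock: 47.8
tcp_pos: [0.6202, -0.2579, 0.288]
orientation: [-0.312, -3.121, 0.0]
contact_force: [-0.1, -0.5, -1.6]
grip_width: 0.0248
gripper_force: 40.2
clock: 48.2
tcp_pos: [0.6227, -0.2568, 0.2645]
orientation: [0.309, 3.125, -0.0]
contact_force: [-0.4, 0.7, -1.6]
grip_width: 0.025
gripper_force: 40.2
shift [ 0.0008 -0.0013  0.0235] rz 0.0016139585432444203 j7 1.265807756443154 yawy 1.3734427506107874
```

View pics/hang.png

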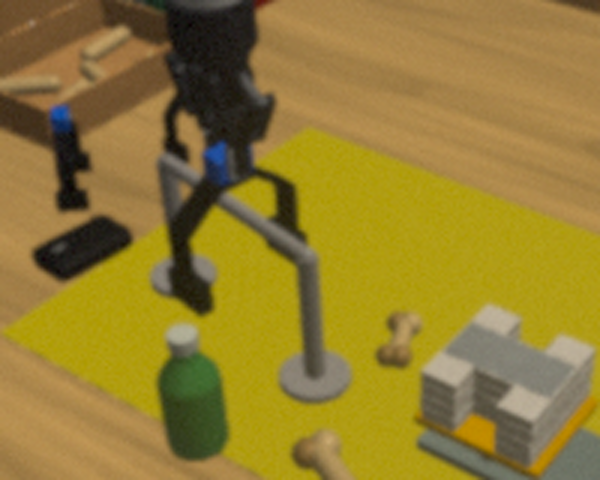

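The headset straddles the bar, with one leg either side of it near (215,185). Lowering it gently until it touches.

```bash
python3 -m pendant '0.0008 -0.0013 0.006 0 0 0;0.0008 -0.0013 0.012 0 0 0;0.0008 -0.0013 0.018 0 0 0;0.0008 -0.0013 0.022 0 0 0;0.0008 -0.0013 0.022 0 0 0'
python3 -m pendant '0 0 0.001 0 0 0;0 0 0.002 0 0 0;0 0 0.003 0 0 0;0 0 0.003 0 0 0'
python3 - <<'E'
from h import *
go((.6217,-.258,.241),np.radians(78.6))
E
```

```text
clock: 48.75
tcp_pos: [0.6209, -0.2578, 0.2406]
orientation: [-0.309, -3.125, -0.001]
contact_force: [0.2, -1.1, -2.1]
grip_width: 0.0251
gripper_force: 40.3
clock: 49.15
tcp_pos: [0.6215, -0.2577, 0.2399]
orientation: [0.309, 3.126, -0.001]
contact_force: [-2.3, 0.7, 3.9]
grip_width: 0.0253
gripper_force: 41.3
shift [-0.0002 -0.0002 -0.0011] rz 0.0019178034331117644 j7 1.2518509762161871 yawy 1.3737465955006547
```

Contact, at the expected height of 0.240. Releasing.

```bash
python3 -m pendant '0 0 -0.0005 0 0 0;0 0 -0.0005 0 0 0;0 0 -0.0005 0 0 0;0 0 -0.0005 0 0 0' 0.05
python3 -m pendant '0 0 -0.02 0 0 0;0 0 -0.05 0 0 0;0 0 -0.09 0 0 0;0 0 -0.13 0 0 0;0 0 -0.15 0 0 0' >/dev/null
python3 -m pendant '0 0 0 0 0 0;0 0 0 0 0 0;0 0 0 0 0 0;0 0 0 0 0 0;0 0 0 0 0 0' >/dev/null
python3 - <<'E'
from h import *
im,d,c=snap("scene"); a=cv2.resize(im[130:350,130:430],None,fx=2.5,fy=2.5,interpolation=cv2.INTER_CUBIC); cv2.imwrite("pics/f1.png",a)
P=cloud("scene",d,c); hsv=cv2.cvtColor(im,cv2.COLOR_BGR2HSV)
for k in range(2):
    im,d,c=snap("wrist"); P=cloud("wrist",d,c); hsv=cv2.cvtColor(im,cv2.COLOR_BGR2HSV)
    m=(hsv[...,0]>100)&(hsv[...,0]<125)&(hsv[...,1]>100)&(P[...,2]>.17)&(P[...,2]<.25)
    q=P[m]; A=np.c_[q[:,:2]-q[:,:2].mean(0),np.ones(len(q))]; t=q[:,2]>np.median(q[:,2])-.006
    co=np.linalg.lstsq(A[t],q[t,2],rcond=None)[0]; print("block top",q.mean(0).round(4),"slopes",co.round(3),t.sum())
E
```

```text
clock: 49.55
tcp_pos: [0.6213, -0.2579, 0.2391]
orientation: [0.309, 3.126, 0.0]
contact_force: [0.2, -0.3, 0.5]
grip_width: 0.0504
gripper_force: 0.0
block top [ 0.6201 -0.2574  0.1892] slopes [ 0.004 -0.002  0.19 ] 1312
block top [ 0.6202 -0.2574  0.1892] slopes [ 0.007 -0.001  0.19 ] 1324
```

View pics/f1.png

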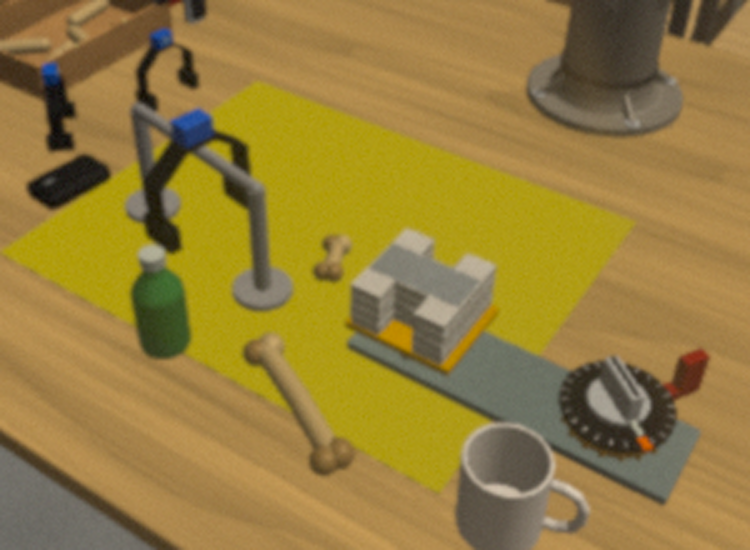

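The lamp hangs level on the bar (195,130), the stack is square (425,295), and the pointer is at the clip (643,440) with the tab tight (690,370). Handing in.

```bash
python3 -c "
from bench import r
print(r.hand_in())"
```

```text
the job is handed in; nothing more can be done
None
```

The job is done and handed in at about 50 s of the 210 s allowed: the lift is set with its lock ring tight and the pointer on the clip, all four boards are squarely stacked on the stage, and the headband lamp hangs level on the rail with a leg on each side; no verdict was returned.

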